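# Slide the sample carrier under the reading bridge

### The job

Push the flat sample carrier across the desk and under the low reading bridge, from the bridge's open side nearest the robot, until its leading edge rests squarely against the end stop. Only push it with the fingertips or the outside of the fingers: keep it flat on the desk, do not grasp, lift or tip it, and leave the other things where they are. Then move the hand clear.

Things in the scene. Friction and masses are not known exactly. Their poses are not given: they have to be found in the camera images.
- carrier: Loose flat grey plate with three white-ended glass slides inlaid in its top: 100 mm long (x), 96 mm wide (y), 14 mm thick, 0.15 to 0.31 kg, flat edges, too wide to pinch. Origin: centre of its underside. At the start its +x points within about 25 degrees of the bridge's +x: its +x edge leads, its -x edge is the one to push. It slides on the desk with ordinary friction.
- bridge: Low reading bridge fixed to the desk: white housing on aluminium legs over a channel of two rails closed by an end stop at the far end. Origin: on the desk, where the carrier's origin lies when home; +x is the direction of insertion (roughly away from the robot), z up. Housing: x -18 to +42 mm, y -70 to +70 mm, underside z = 17.5 mm (3.5 mm above the carrier), top z = 47 mm.
- bridge_stop (a point): Middle of the end stop's inner face, at carrier height: 50 mm along +x from the bridge's origin, 7 mm above the desk. The carrier's leading edge meets it. Axes as the bridge's.
- bridge_mouth (a point): Middle of the open front of the channel, on the desk, 43 mm from the bridge's origin along its -x; axes as the bridge's. Flared lead-ins begin here, about 130 mm apart inside and 155 mm outside; they narrow over 21 mm to rails 108 mm apart inside (6 mm spare each side of the carrier), all 18 mm high. When home, the carrier's rear edge stands 7 mm out of this mouth.
- ethanol_bottle: Bystander: white round bottle with a red cap, diameter 52 mm, 124 mm tall, standing to the right of the bridge. Origin: centre of its underside. Leave it alone.
- timer: Bystander: flat white bench timer, 68 x 64 x 19 mm, lying to the left of the bridge. Origin: centre of its underside. Leave it alone.
- card_box: Bystander: flat orange card box, 62 x 88 x 14 mm, lying to the right. Origin: centre of its underside. Leave it alone.
- conical_1: Bystander: clear conical tube with an orange cap lying on the desk, 117 mm long along its y, 22 mm thick, far to the left. Origin: centre of its underside. Leave it alone.
- pen_blue: Bystander: white pen with a blue cap lying on the desk, 140 mm long along its y, 15 mm thick, far to the right. Origin: centre of its underside. Leave it alone.
There are look-alikes about, which are no part of the job. What is shaped like the carrier but blue is not meant.

How it is judged:
On the way:
1. the carrier's front is under the bridge, between the rails (x of carrier in the frame of bridge between -0.055 and -0.01 m and y of carrier in the frame of bridge between -0.014 and 0.014 m and angle between the x axis of carrier and the x axis of bridge, either way round below 0.25 rad).
At the end, for the whole second after the job is handed in: The carrier lies flat and at rest under the bridge, its leading edge within 4 mm of the end stop and square to it within 0.06 rad, between the rails; the hand is clear of it (x of carrier in the frame of bridge between -0.004 and 0.004 m and y of carrier in the frame of bridge between -0.009 and 0.009 m and angle between the x axis of carrier and the x axis of bridge, either way round below 0.06 rad and height (world z) of carrier below 0.003 m and angle between carrier's own z axis and vertical below 0.03 rad and linear speed of carrier below 0.01 m/s); the robot touches nothing.
It fails at once if the carrier is lifted off the desk (height (world z) of carrier above 0.008 m).
It fails at once if the carrier is tipped (angle between carrier's own z axis and vertical above 0.1 rad).
It fails at once if a bystander is moved by more than 15 mm or knocked over (distance of any of ethanol_bottle, timer, card_box, conical_1, pen_blue from where it was at the start of the episode above 0.015 m or angle between ethanol_bottle's own z axis and vertical above 0.3 rad).
It also fails if it takes over 72 s, if anything falls off the work surface, if the arm or the gripper's body presses on something with over 40 N, if the wrist force passes 120 N, or if a joint passes its speed limit or range.

### The arm

A 7-joint arm with a two-finger parallel gripper is mounted at the origin on a cart in front of the work surface, level with it; the furniture and walls round the work are solid. World frame = base frame: x ahead of the robot, y to its left, z up, the work surface at z = 0. Lengths are in m, angles in rad, forces in N, time in s.
With the tool pointing down it reaches from about 0.425 to 1.025 m from the base axis. Payload 3.6 kg.
Tool frame: the origin (TCP) lies between the finger pads; the fingertips stand 14 mm ahead of it and the grasp point (between the pads) lies 5 mm behind it; z points along the fingers, y is the line along which they close (so a half turn about z gives the same grasp; the last joint's range is limited). The gripper opens to 85 mm and grips with 20 to 120 N. Pads are 22 mm wide; open, the fingers measure 114 mm over their backs; the gripper's body (76 mm by 85 mm) begins 54 mm behind the grasp point. The pads swing forward as they close: fully open they stand 13 mm farther back than shut.
Start: joints at [1.228, 0.591, 0.048, 1.609, -0.033, 0.943, -0.034], TCP at [0.179, -0.703, 0.213] pointing down, gripper open.
Joint ranges: [-2.69, 2.69], [-0.47, 2.24], [-1.27, 1.36], [0.19, 2.51], [-1.53, 4.68], [0.08, 2.07], [-3.09, 3.09]. Speed limits (rad/s): [2.57, 2.57, 3.14, 3.14, 3.14, 3.14, 3.14].

### API

Orientations are given as a unit quaternion [x, y, z, w].
In Python, from station import get_state, get_image, sign_off, spot_in gives the robot as it stands.
- The arm moves only by the tool jog_arm, never from a script. Its argument "rows" is a list of rows, each an object of numbers: "tx", "ty", "tz": the shift along the tool's x, y, z in m; "ax", "ay", "az": the turn, a rotation vector about the tool's x, y, z in degrees. A call has 1 to 5 rows; each row shifts and turns the commanded pose from where the row before left it, along the tool's axes as they then stand; what a row does not reach is not made up. A row lasts 1/10 s, in which the tool goes at most 50 mm and 8.59 degrees, less where a joint would pass 70% of its speed; a pose out of reach is approached as far as the arm can. A call with a gripper value outside its range is refused whole. "gripper" is the finger opening in m, from 0 to 0.0854, set as the call begins (left out, the last holds). The fingers move at their own pace and stop on an object; "squeeze" is the grip in N (left out, the last holds). Time passes only in rows, so rows that do not move let the fingers close. It gives the time, the measured TCP pose, the force, the opening and the grip force at its end, in the units of the state.
- get_state(): the state, without advancing time (a new reading comes with each control period).
- get_image(name): name is "scene" or "side" or "wrist"; returns a dict with "img" (400x640x3 uint8, blue, green, red), "fov_y" (degrees; the focal length in pixels is half the picture's height over the tangent of half this angle, whatever the lens; pixels are square), "cx", "cy" (the principal point, pixels), "world_from_camera" (4x4, takes a point from camera to world coordinates). Camera axes: x right, y up, looking along -z (the intrinsics and any distortion apply to the point x, -y, -z); pixel columns grow to the right and rows downward; lengths in m; the calibration is good to about 2 mm. The wrist camera is an equidistant fisheye: a pixel r from the principal point sees the ray r / f radians off the axis. A picture is of the moment at which its call begins. There is no depth.
- sign_off(): hands the job in; it is judged then, once.
Trained networks look in a picture, given as the dict that the camera call returned (one of the last four; its "shot" number tells which), for a name from the list of things; names that differ only in an ending like _2 or _b are one class to them, and where a whole thing is asked for, a point or a joint stands for the part that bears it (a point fixed in the world has none). Each returns a list of dicts, best first, with "p" (0 to 1); they miss things now and then, are a little off and sometimes report something else, mostly with a low value. They report only what shows in the picture. A call takes as long as a camera call. They do not tell look-alikes from the thing itself.
- spot_in(thing, picture): "centre" ([column, row] in pixels, amid what is visible of it).
The state is a dict: "t": time; "joints": joint angles; "dq": joint speeds; "joint_torque": joint torques, N m; "eef_pos": TCP position; "ee_rot": TCP orientation; "ft_force": force on the tool from outside, world axes, zero at the start; "ft_torque": the same for the moment, N m; "finger_gap": finger opening in m; "grip_force": force on a finger pad.
Only numpy, scipy, OpenCV 4.12 (cv2) and the standard library are available. Lean on these libraries where they do the work, as an engineer would, in place of code of your own. Each camera call takes 0.05 s, during which the arm holds its last target. There are 200 camera calls.

## Working session

There is one attempt and no reset: what is moved stays moved. The work goes in short steps, Python scripts to look and compute and a tool call to move; the robot and the scene stay as the last step left them, time stands still between calls to the robot, and variables do not carry over. Pictures are saved under pics/ and viewed, at most 10 in all, crops included, and the job is handed in when it is done.

Besides the shell and the picture viewer there is one more tool, called after "Call:" as name([rows], argument=value, ...), one row to a line, values as JSON. jog_arm: Moves the arm, as the interface text tells. Its arguments: {"type":"object","properties":{"rows":{"type":"array","items":{"type":"object","properties":{"tx":{"type":"number"},"ty":{"type":"number"},"tz":{"type":"number"},"ax":{"type":"number"},"ay":{"type":"number"},"az":{"type":"number"}}}},"gripper":{"type":"number"},"squeeze":{"type":"number"}},"required":["rows"]}

```bash
mkdir -p pics; ls; cat > h.py <<'E'
import numpy as np,cv2
from station import *
def ray(p,uv):
    f=p["img"].shape[0]/2/np.tan(np.radians(p["fov_y"]/2))
    M=np.array(p["world_from_camera"])
    d=np.array([uv[0]-p["cx"],-(uv[1]-p["cy"]),-f]);return M[:3,3],M[:3,:3]@d
def at(p,uv,z=0.):
    o,d=ray(p,uv);return o+d*(z-o[2])/d[2]
def px(p,X):
    f=p["img"].shape[0]/2/np.tan(np.radians(p["fov_y"]/2))
    M=np.array(p["world_from_camera"]);c=M[:3,:3].T@(np.array(X)-M[:3,3])
    return np.array([p["cx"]-f*c[0]/c[2],p["cy"]+f*c[1]/c[2]])
E
python3 - <<'E'
from h import *
np.set_printoptions(precision=3,suppress=True)
for n in("scene","side"):
    p=get_image(n);cv2.imwrite(f"pics/{n}0.png",p["img"]);print(n,p["world_from_camera"],p["fov_y"],p["cx"],p["cy"])
    for t in("carrier","bridge","timer","card_box","ethanol_bottle"):
        for r in spot_in(t,p)[:3]: print(t,r["centre"],round(r["p"],2),at(p,r["centre"],.01))
s=get_state();print(s["t"],s["eef_pos"],s["ee_rot"])
E
```

```text
pics
scene [[-0.81   0.351 -0.47  -0.123]
 [-0.587 -0.456  0.669  0.938]
 [ 0.021  0.818  0.575  0.864]
 [ 0.     0.     0.     1.   ]] 43.1961206565535 320.30329828415387 204.46312575257042
carrier [322.3, 232.4] 0.9 [0.493 0.048 0.01 ]
carrier [302.0, 285.1] 0.84 [0.413 0.242 0.01 ]
carrier [409.6, 163.1] 0.31 [ 0.479 -0.434  0.01 ]
bridge [275.7, 207.6] 0.76 [0.669 0.036 0.01 ]
timer [246.9, 236.7] 0.57 [0.643 0.186 0.01 ]
timer [405.1, 194.5] 0.55 [ 0.402 -0.257  0.01 ]
card_box [403.4, 193.1] 0.81 [ 0.409 -0.26   0.01 ]
ethanol_bottle [296.5, 171.8] 0.96 [ 0.744 -0.158  0.01 ]
side [[ 0.972  0.114 -0.205  0.298]
 [-0.234  0.542 -0.807 -1.018]
 [ 0.019  0.833  0.553  0.749]
 [ 0.     0.     0.     1.   ]] 53.93156367791232 317.3946030994291 198.53647439200407
carrier [296.2, 201.2] 0.65 [0.498 0.058 0.01 ]
carrier [265.9, 177.2] 0.59 [0.419 0.236 0.01 ]
carrier [341.8, 195.6] 0.5 [0.658 0.06  0.01 ]
bridge [343.0, 196.4] 0.66 [0.661 0.054 0.01 ]
timer [331.3, 177.4] 0.58 [0.655 0.186 0.01 ]
card_box [290.1, 273.2] 0.94 [ 0.418 -0.272  0.01 ]
ethanol_bottle [369.6, 209.4] 0.86 [ 0.724 -0.039  0.01 ]
0.6 [ 0.179 -0.702  0.213] [ 0.992  0.125 -0.    -0.   ]
```

View pics/scene0.png

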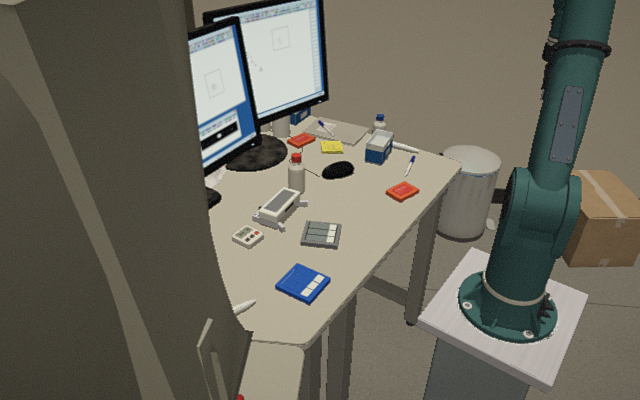

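```bash
python3 - <<'E'
import cv2
a=cv2.imread("pics/scene0.png")[140:320,210:370];b=cv2.imread("pics/side0.png")[140:250,230:390]
a=cv2.resize(a,None,fx=3.3,fy=3.3,interpolation=cv2.INTER_CUBIC)
cv2.imwrite("pics/crop_scene.png",a)
b=cv2.resize(b,None,fx=5,fy=5,interpolation=cv2.INTER_CUBIC);cv2.imwrite("pics/crop_side.png",b)
E
```

```text
(no output)
```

View pics/crop_scene.png

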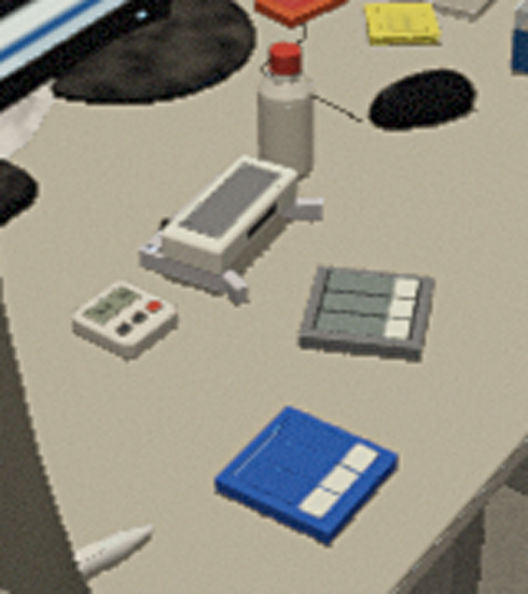

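View pics/crop_side.png

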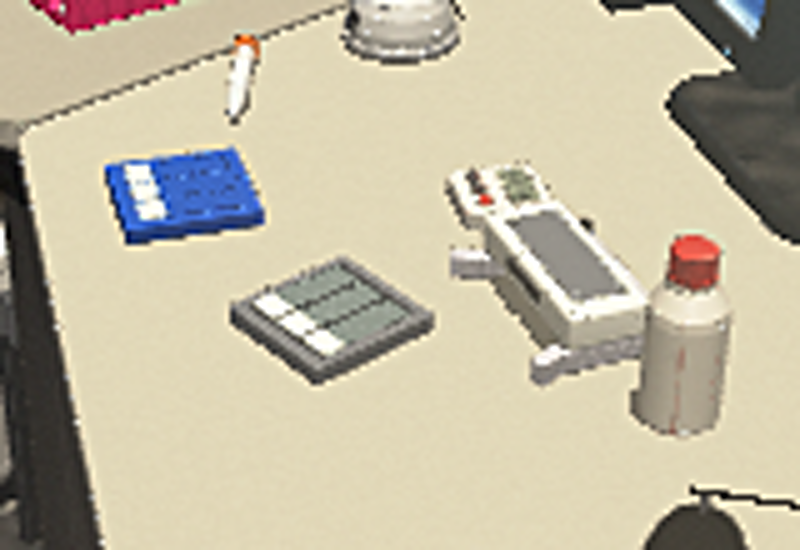

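Candidates for the carrier are the grey plate at scene (322,233) / side (296,201), and the blue look-alike plate at scene (302,285) / side (266,177). The grey one matches the description, and the crop shows it with white slide ends toward the robot. The bridge is at scene (276,208), the timer at (247,237) and the bottle at (296,172). Next I'll fit the poses from corner pixels.

```bash
cat > fit.py <<'E'
from h import *
from scipy.optimize import least_squares
def fit(obs,x0):
    # obs: list of (pic, uv Nx2, model Nx3)
    def proj(q):
        c,s=np.cos(q[2]),np.sin(q[2]);R=np.array([[c,-s,0],[s,c,0],[0,0,1]]);out=[]
        for p,uv,m in obs:
            for a,b in zip(uv,m): out.append(px(p,R@np.array(b)+[q[0],q[1],0])-a)
        return np.array(out)
    r=least_squares(lambda q:proj(q).ravel(),x0,x_scale=[.1,.1,1]);return r.x,proj(r.x)
E
python3 - <<'E'
from fit import *
np.set_printoptions(precision=3,suppress=True)
A=get_image("scene");B=get_image("side")
sc=lambda l:[((u+.5)/3.3-.5+210,(v+.5)/3.3-.5+140) for u,v in l]
sd=lambda l:[((u+.5)/5-.5+230,(v+.5)/5-.5+140) for u,v in l]
C=[(-.05,.048,.014),(-.05,-.048,.014),(.05,-.048,.014),(.05,.048,.014)]
ca=sc([(421,348),(434,272),(321,266),(301,340)]);cb=sd([(232,312),(317,372),(433,320),(343,257)])
for o in([(A,ca,C)],[(B,cb,C)],[(A,ca,C),(B,cb,C)]): q,r=fit(o,[.5,.05,0]);print("carrier",q,np.degrees(q[2]),np.abs(r).max())
H=[(-.018,.07,.047),(-.018,-.07,.047),(.042,-.07,.047),(.042,.07,.047)]
ha=sc([(213,247),(298,173),(248,157),(166,234)]);hb=sd([(484,222),(571,322),(647,303),(548,203)])
for o in([(A,ha,H)],[(B,hb,H)],[(A,ha,H),(B,hb,H)]): q,r=fit(o,[.66,.04,0]);print("bridge",q,np.degrees(q[2]),np.abs(r).max())
for n,b in(("timer",.019),("ethanol_bottle",.06),("card_box",.014),("conical_1",.01)):
    for P in(A,B): print(n,[(at(P,r["centre"],b)[:2],round(r["p"],2)) for r in spot_in(n,P)[:1]])
E
```

```text
carrier [0.493 0.052 0.504] 28.89799133775229 1.2101643412389933
carrier [0.495 0.046 0.487] 27.904444020022762 0.8884557032125713
carrier [0.494 0.05  0.498] 28.523771581234808 1.8930402759586968
bridge [0.635 0.039 0.132] 7.590529014022085 2.5738673815355355
bridge [0.635 0.027 0.187] 10.697367869210993 1.7459899618335726
bridge [0.637 0.035 0.156] 8.921651071236377 2.6164801748747664
timer [(array([0.638, 0.191]), 0.65)]
timer [(array([0.631, 0.188]), 0.69)]
ethanol_bottle [(array([ 0.69 , -0.093]), 0.92)]
ethanol_bottle [(array([ 0.693, -0.118]), 0.84)]
card_box [(array([ 0.411, -0.255]), 0.95)]
card_box [(array([ 0.419, -0.27 ]), 0.79)]
conical_1 [(array([0.494, 0.375]), 0.65)]
conical_1 []
```

Call:
jog_arm([
  {"az": 5.4},
  {"tx": 0.028,"ty": -0.0192},
  {"tx": 0.028,"ty": -0.0192},
  {"tx": 0.028,"ty": -0.0192},
  {"tx": 0.028,"ty": -0.0192},
], gripper=0)

```text
invalid input
```

Call:
jog_arm([
  {"tx": 0.028,"ty": -0.0192},
  {"tx": 0.028,"ty": -0.0192},
  {"tx": 0.028,"ty": -0.0192},
  {"tx": 0.028,"ty": -0.0192},
  {"tx": 0.028,"ty": -0.0192},
])

```text
invalid input
```

Call:
jog_arm([
  {"tx": 0.028,"ty": -0.0192},
  {"tx": 0.028,"ty": -0.0192},
  {"tx": 0.028,"ty": -0.0192},
  {"tx": 0.028,"ty": -0.0192},
  {"tx": 0.028,"ty": -0.0192},
])

```text
invalid input
```

Call:
jog_arm([
  {"tx": 0,"ty": 0,"tz": 0,"ax": 0,"ay": 0,"az": 5.4},
  {"tx": 0.028,"ty": -0.0192,"tz": 0,"ax": 0,"ay": 0,"az": 0},
], gripper=0.0)

```text
t: 1.3
eef_pos: [0.1978, -0.6827, 0.2136]
ee_rot: [0.997, 0.073, -0.002, 0.002]
ft_force: [-0.8, -0.9, 0.3]
finger_gap: 0.0587
grip_force: 0.0
```

Call:
jog_arm([
  {"tx": 0.028,"ty": -0.019,"tz": 0,"ax": 0,"ay": 0,"az": 0},
  {"tx": 0.028,"ty": -0.019,"tz": 0,"ax": 0,"ay": 0,"az": 0},
  {"tx": 0.028,"ty": -0.019,"tz": 0,"ax": 0,"ay": 0,"az": 0},
  {"tx": 0.028,"ty": -0.019,"tz": 0,"ax": 0,"ay": 0,"az": 0},
  {"tx": 0.028,"ty": -0.019,"tz": 0,"ax": 0,"ay": 0,"az": 0},
])

```text
t: 1.8
eef_pos: [0.3285, -0.5627, 0.2136]
ee_rot: [0.997, 0.078, 0.0, 0.0]
ft_force: [0.7, -0.3, 0.2]
finger_gap: 0.0003
grip_force: 0.0
```

Call:
jog_arm([
  {"tx": 0.028,"ty": -0.019,"tz": 0,"ax": 0,"ay": 0,"az": 0},
  {"tx": 0.028,"ty": -0.019,"tz": 0,"ax": 0,"ay": 0,"az": 0},
  {"tx": 0.028,"ty": -0.019,"tz": 0,"ax": 0,"ay": 0,"az": 0},
  {"tx": 0.028,"ty": -0.019,"tz": 0,"ax": 0,"ay": 0,"az": 0},
  {"tx": 0.028,"ty": -0.019,"tz": 0,"ax": 0,"ay": 0,"az": 0},
])

```text
t: 2.3
eef_pos: [0.4521, -0.4472, 0.2136]
ee_rot: [0.997, 0.078, 0.0, 0.0]
ft_force: [1.1, 0.3, -0.4]
finger_gap: 0.0001
grip_force: 0.0
```

Call:
jog_arm([
  {"tx": 0.01,"ty": -0.035,"tz": 0,"ax": 0,"ay": 0,"az": 0},
  {"tx": 0.01,"ty": -0.035,"tz": 0,"ax": 0,"ay": 0,"az": 0},
  {"tx": 0.01,"ty": -0.035,"tz": 0,"ax": 0,"ay": 0,"az": 0},
  {"tx": 0.01,"ty": -0.035,"tz": 0,"ax": 0,"ay": 0,"az": 0},
  {"tx": 0.01,"ty": -0.035,"tz": 0,"ax": 0,"ay": 0,"az": 0},
])

```text
t: 2.8
eef_pos: [0.4736, -0.2661, 0.2137]
ee_rot: [0.997, 0.078, 0.0, 0.0]
ft_force: [0.9, -0.2, 0.1]
finger_gap: 0.0001
grip_force: 0.0
```

Call:
jog_arm([
  {"tx": 0.012,"ty": -0.04,"tz": 0,"ax": 0,"ay": 0,"az": 0},
  {"tx": 0.012,"ty": -0.04,"tz": 0,"ax": 0,"ay": 0,"az": 0},
  {"tx": 0.012,"ty": -0.04,"tz": 0,"ax": 0,"ay": 0,"az": 0},
  {"tx": 0.012,"ty": -0.04,"tz": 0,"ax": 0,"ay": 0,"az": 0},
  {"tx": 0.012,"ty": -0.04,"tz": 0,"ax": 0,"ay": 0,"az": 0},
])

```text
t: 3.3
eef_pos: [0.5019, -0.059, 0.2138]
ee_rot: [0.997, 0.078, 0.0, 0.0]
ft_force: [-0.5, 0.3, 0.2]
finger_gap: 0.0004
grip_force: 0.0
```

Call:
jog_arm([
  {"tx": 0,"ty": 0,"tz": 0,"ax": 0,"ay": 0,"az": 0},
  {"tx": 0,"ty": 0,"tz": 0,"ax": 0,"ay": 0,"az": 0},
])

```text
t: 3.5
eef_pos: [0.502, -0.0595, 0.2136]
ee_rot: [0.997, 0.079, 0.0, 0.0]
ft_force: [-1.1, -0.5, -0.1]
finger_gap: -0.0001
grip_force: 0.0
```

```bash
cat >> h.py <<'E'
def rectify(p,S=.0006,x0=.36,x1=.74,y0=-.12,y1=.24,z=.014):
    """top view at height z: row = (x1-x)/S, col=(y1-y)/S"""
    xs=np.arange(x1,x0,-S);ys=np.arange(y1,y0,-S);Y,X=np.meshgrid(ys,xs)
    P=np.stack([X,Y,np.full_like(X,z)],-1);M=np.array(p["world_from_camera"])
    c=(P-M[:3,3])@M[:3,:3];a,b,d=c[...,0],-c[...,1],-c[...,2]
    f=p["img"].shape[0]/2/np.tan(np.radians(p["fov_y"]/2))
    r=np.hypot(a,b);k=f*np.arctan2(r,d)/np.maximum(r,1e-9)
    return cv2.remap(p["img"],(p["cx"]+k*a).astype(np.float32),(p["cy"]+k*b).astype(np.float32),cv2.INTER_CUBIC)
E
python3 - <<'E'
from h import *
p=get_image("wrist");cv2.imwrite("pics/w1.png",p["img"])
cv2.imwrite("pics/w1r.png",rectify(p));print(p["world_from_camera"],get_state()["eef_pos"])
E
```

```text
[[ 1.58443383e-01  9.32793709e-01  3.23715292e-01  5.84707093e-01]
 [-9.87367647e-01  1.49384317e-01  5.28152960e-02 -4.59982748e-02]
 [ 9.07787968e-04 -3.27994240e-01  9.44679286e-01  3.74586422e-01]
 [ 0.00000000e+00  0.00000000e+00  0.00000000e+00  1.00000000e+00]] [ 0.50167223 -0.06105097  0.21354835]
```

View pics/w1r.png

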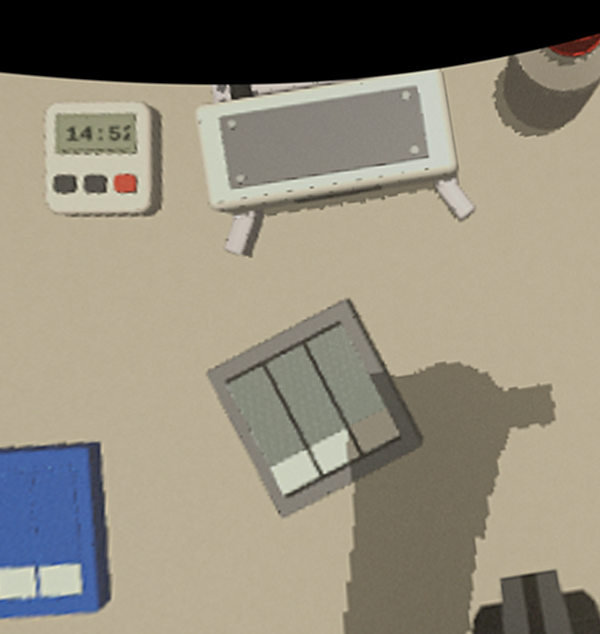

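Rectified wrist view at 0.6 mm/px:
- Carrier corners are at (208,374), (348,299), (422,442) and (282,516), giving a pose of about (0.495, 0.051), yaw 27.6°.
- Bridge flares are at (238,252) and (463,215), giving an origin of about (0.640, 0.034), yaw 9.8°.
- The blue look-alike is at lower left and the timer at upper left.

I'll push the carrier's left side first, to turn and centre it.

Call:
jog_arm([
  {"tx": 0,"ty": -0.0408,"tz": 0,"ax": 0,"ay": 0,"az": -0.8},
  {"tx": 0,"ty": -0.0408,"tz": 0,"ax": 0,"ay": 0,"az": 0},
  {"tx": 0,"ty": -0.0408,"tz": 0,"ax": 0,"ay": 0,"az": 0},
  {"tx": 0,"ty": -0.0408,"tz": 0,"ax": 0,"ay": 0,"az": 0},
  {"tx": 0,"ty": -0.0408,"tz": 0,"ax": 0,"ay": 0,"az": 0},
])

```text
t: 4.05
eef_pos: [0.4681, 0.1397, 0.2135]
ee_rot: [0.997, 0.082, 0.0, 0.0]
ft_force: [0.7, -0.6, 0.3]
finger_gap: -0.0002
grip_force: 0.0
```

Call:
jog_arm([
  {"tx": 0,"ty": 0,"tz": 0.035,"ax": 0,"ay": 0,"az": 0},
  {"tx": 0,"ty": 0,"tz": 0.035,"ax": 0,"ay": 0,"az": 0},
  {"tx": 0,"ty": 0,"tz": 0.035,"ax": 0,"ay": 0,"az": 0},
  {"tx": 0,"ty": 0,"tz": 0.035,"ax": 0,"ay": 0,"az": 0},
  {"tx": 0,"ty": 0,"tz": 0.03,"ax": 0,"ay": 0,"az": 0},
])

```text
t: 4.55
eef_pos: [0.4685, 0.1382, 0.0419]
ee_rot: [0.997, 0.083, 0.0, 0.001]
ft_force: [-0.1, 0.0, -0.2]
finger_gap: -0.0
grip_force: 0.0
```

Call:
jog_arm([
  {"tx": 0,"ty": 0,"tz": 0.012,"ax": 0,"ay": 0,"az": 0},
  {"tx": 0,"ty": 0,"tz": 0.006,"ax": 0,"ay": 0,"az": 0},
  {"tx": 0,"ty": 0,"tz": 0.004,"ax": 0,"ay": 0,"az": 0},
  {"tx": 0,"ty": 0,"tz": 0,"ax": 0,"ay": 0,"az": 0},
])

```text
t: 4.95
eef_pos: [0.4686, 0.1404, 0.022]
ee_rot: [0.996, 0.084, 0.001, -0.0]
ft_force: [-0.1, -0.0, -0.5]
finger_gap: -0.0003
grip_force: 0.0
```

Call:
jog_arm([
  {"tx": 0,"ty": 0,"tz": 0.003,"ax": 0,"ay": 0,"az": 0},
  {"tx": 0,"ty": 0.008,"tz": 0,"ax": 0,"ay": 0,"az": 0},
  {"tx": 0,"ty": 0.008,"tz": 0,"ax": 0,"ay": 0,"az": 0},
  {"tx": 0,"ty": 0.006,"tz": 0,"ax": 0,"ay": 0,"az": 0},
  {"tx": 0,"ty": 0.005,"tz": 0,"ax": 0,"ay": 0,"az": 0},
])

```text
t: 5.45
eef_pos: [0.4726, 0.1128, 0.0186]
ee_rot: [0.996, 0.084, 0.0, 0.0]
ft_force: [-0.4, -0.3, -0.0]
finger_gap: -0.0001
grip_force: 0.0
```

Call:
jog_arm([
  {"tx": 0,"ty": 0.005,"tz": 0,"ax": 0,"ay": 0,"az": 0},
  {"tx": 0,"ty": 0.005,"tz": 0,"ax": 0,"ay": 0,"az": 0},
  {"tx": 0,"ty": 0.005,"tz": 0,"ax": 0,"ay": 0,"az": 0},
  {"tx": 0,"ty": 0.005,"tz": 0,"ax": 0,"ay": 0,"az": 0},
  {"tx": 0,"ty": 0.005,"tz": 0,"ax": 0,"ay": 0,"az": 0},
])

```text
t: 5.95
eef_pos: [0.4766, 0.089, 0.0184]
ee_rot: [0.996, 0.085, -0.0, -0.0]
ft_force: [1.2, -0.7, 0.5]
finger_gap: 0.0
grip_force: 0.0
```

```bash
cat > w.py <<'E'
import sys
from h import *
n=sys.argv[1];p=get_image("wrist");I=rectify(p)
cv2.imwrite(f"pics/{n}.png",I);s=get_state();print(s["t"],s["eef_pos"],s["ft_force"],np.array(p["world_from_camera"])[:3,3])
E
python3 w.py w2
```

```text
6.0 [0.47669409 0.08784918 0.01835424] [ 0.07451955 -1.20944696  0.29141597] [0.55929405 0.10334959 0.17929772]
```

View pics/w2.png

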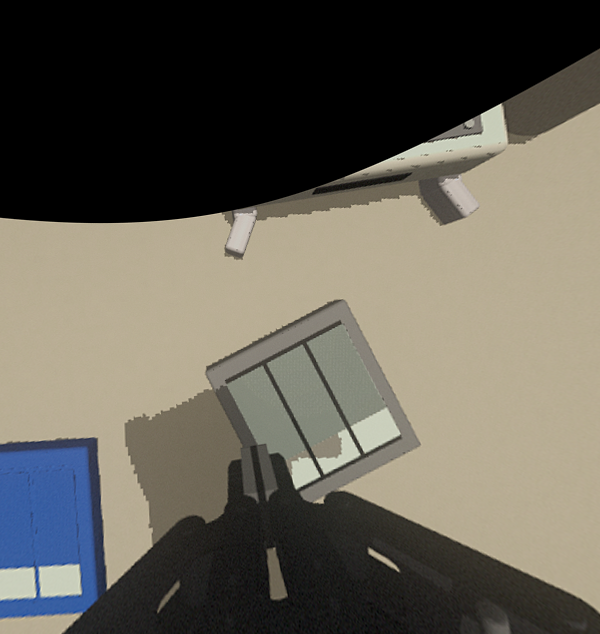

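The carrier hasn't moved: its corners are still at (207,372), (345,300) and (420,443). The fingertip seems to be beside or over its left edge at (257,445). I'll check the contact with a composite close-up.

```bash
python3 - <<'E'
from h import *
w=get_image("wrist")["img"];s=get_image("side");t=get_state()["eef_pos"]
c=px(s,t).astype(int);print(c,t)
a=cv2.resize(w[200:400,200:440],(600,500),interpolation=cv2.INTER_CUBIC)[:, :400] if 0 else cv2.resize(w,(400,250),interpolation=cv2.INTER_AREA)
b=s["img"][c[1]-50:c[1]+30,c[0]-40:c[0]+70];b=cv2.resize(b,(400,290),interpolation=cv2.INTER_CUBIC)
q=get_image("scene");c=px(q,t).astype(int);print(c)
d=q["img"][c[1]-50:c[1]+30,c[0]-55:c[0]+55];d=cv2.resize(d,(400,290),interpolation=cv2.INTER_CUBIC)
e=w[230:400,200:435];e=cv2.resize(e,(400,290),interpolation=cv2.INTER_CUBIC)
cv2.imwrite("pics/c1.png",np.vstack([np.hstack([cv2.resize(a,(400,290)),e]),np.hstack([b,d])]))
E
```

```text
[288 194] [0.47661965 0.08887609 0.01838154]
[318 239]
```

View pics/c1.png

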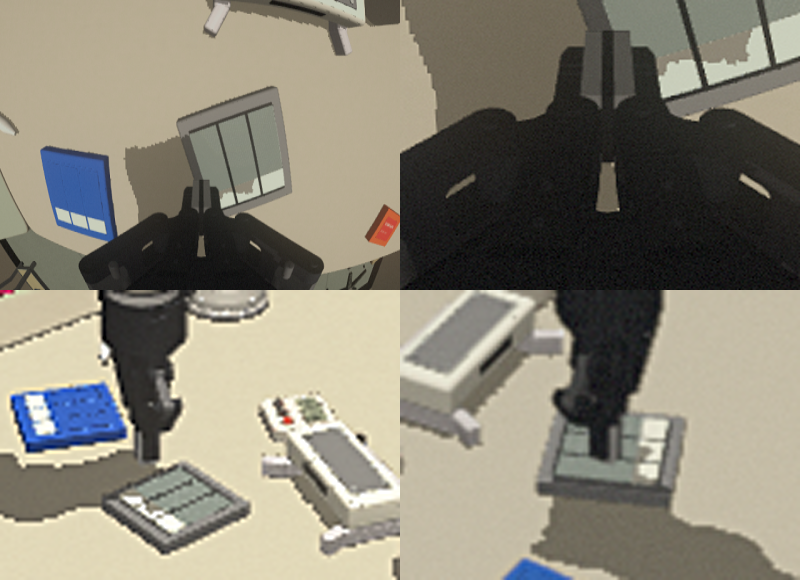

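```bash
python3 - <<'E'
from h import *
s=get_image("side");q=get_image("scene");t=np.array(get_state()["eef_pos"])
for z in(-.014,0,.01,.02,.03):print(z,px(s,t+[0,0,z]),px(q,t+[0,0,z]))
o1,d1=ray(s,(288.7,190.9));o2,d2=ray(q,(318,235));d1/=np.linalg.norm(d1);d2/=np.linalg.norm(d2)
k=np.linalg.lstsq(np.c_[d1,-d2],o2-o1,rcond=None)[0];print(o1+k[0]*d1,o2+k[1]*d2)
E
```

```text
-0.014 [288.27285487 198.22799936] [318.14020141 244.20850376]
0 [288.1831144  194.79407159] [318.23723144 240.12035199]
0.01 [288.11837392 192.3167705 ] [318.30725736 237.1699603 ]
0.02 [288.05309239 189.81876644] [318.37789108 234.19396019]
0.03 [287.98726302 187.2997988 ] [318.44914055 231.19201679]
[0.47852658 0.08877976 0.03435506] [0.47834592 0.08874665 0.03425801]
```

The tips triangulate to z ≈ 0.034, well above the plate. I'll back off to the left and go lower in small steps, watching the force.

Call:
jog_arm([
  {"tx": 0,"ty": -0.016,"tz": 0,"ax": 0,"ay": 0,"az": 0},
  {"tx": 0,"ty": -0.016,"tz": 0,"ax": 0,"ay": 0,"az": 0},
  {"tx": 0,"ty": 0,"tz": 0.004,"ax": 0,"ay": 0,"az": 0},
  {"tx": 0,"ty": 0,"tz": 0.004,"ax": 0,"ay": 0,"az": 0},
  {"tx": 0,"ty": 0,"tz": 0.0,"ax": 0,"ay": 0,"az": 0},
])

```text
t: 6.75
eef_pos: [0.4707, 0.1198, 0.0097]
ee_rot: [0.996, 0.084, -0.001, 0.001]
ft_force: [-0.1, -0.5, 0.1]
finger_gap: -0.0001
grip_force: 0.0
```

Call:
jog_arm([
  {"tx": 0,"ty": 0,"tz": 0.002,"ax": 0,"ay": 0,"az": 0},
  {"tx": 0,"ty": 0,"tz": 0.002,"ax": 0,"ay": 0,"az": 0},
  {"tx": 0,"ty": 0,"tz": 0,"ax": 0,"ay": 0,"az": 0},
])

```text
t: 7.05
eef_pos: [0.4711, 0.1203, 0.0061]
ee_rot: [0.996, 0.084, -0.0, 0.0]
ft_force: [0.1, 0.6, 0.3]
finger_gap: 0.0002
grip_force: 0.0
```

```bash
cat > tip.py <<'E'
from h import *
s=get_image("side");q=get_image("scene");t=np.array(get_state()["eef_pos"]);print(t,get_state()["ft_force"])
V=[]
for p,zs in((s,1),(q,1)):
    c=px(p,t).astype(int);I=p["img"][c[1]-35:c[1]+20,c[0]-27:c[0]+28];print(c)
    V.append(cv2.resize(I,(385,385),interpolation=cv2.INTER_CUBIC))
w=rectify(get_image("wrist"),x0=.42,x1=.56,y0=.03,y1=.17,S=.00036)[:385,:385]
V.append(np.pad(w,((0,385-w.shape[0]),(0,385-w.shape[1]),(0,0))))
import sys;cv2.imwrite(f"pics/{sys.argv[1]}.png",cv2.resize(np.hstack(V),(800,267)))
E
python3 tip.py t1
```

```text
[0.47119207 0.12060341 0.00634693] [0.4608012  0.48640074 0.52905684]
[285 193]
[312 250]
```

View pics/t1.png

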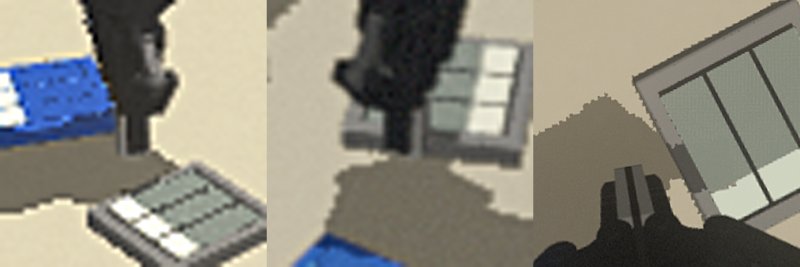

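The third panel shows the tip clear of the carrier. The tip is about 15 mm above the reported TCP, so z ≈ 0.021. I'll keep lowering with force checks.

Call:
jog_arm([
  {"tx": 0,"ty": 0,"tz": 0.004,"ax": 0,"ay": 0,"az": 0},
  {"tx": 0,"ty": 0,"tz": 0.003,"ax": 0,"ay": 0,"az": 0},
  {"tx": 0,"ty": 0,"tz": 0.002,"ax": 0,"ay": 0,"az": 0},
  {"tx": 0,"ty": 0,"tz": 0,"ax": 0,"ay": 0,"az": 0},
])

```text
t: 7.6
eef_pos: [0.4709, 0.1208, -0.003]
ee_rot: [0.996, 0.085, -0.0, 0.0]
ft_force: [-0.4, 0.4, 0.6]
finger_gap: 0.0
grip_force: 0.0
```

Call:
jog_arm([
  {"tx": 0,"ty": 0,"tz": 0.002,"ax": 0,"ay": 0,"az": 0},
  {"tx": 0,"ty": 0,"tz": 0.0015,"ax": 0,"ay": 0,"az": 0},
  {"tx": 0,"ty": 0,"tz": 0,"ax": 0,"ay": 0,"az": 0},
])

```text
t: 7.9
eef_pos: [0.4711, 0.1209, -0.0063]
ee_rot: [0.996, 0.085, -0.0, 0.0]
ft_force: [-0.6, 0.6, -0.9]
finger_gap: 0.0
grip_force: 0.0
```

Call:
jog_arm([
  {"tx": 0,"ty": 0,"tz": 0.0015,"ax": 0,"ay": 0,"az": 0},
  {"tx": 0,"ty": 0,"tz": 0.0015,"ax": 0,"ay": 0,"az": 0},
  {"tx": 0,"ty": 0.004,"tz": 0,"ax": 0,"ay": 0,"az": 0},
  {"tx": 0,"ty": 0.004,"tz": 0,"ax": 0,"ay": 0,"az": 0},
  {"tx": 0,"ty": 0.004,"tz": 0,"ax": 0,"ay": 0,"az": 0},
])

```text
t: 8.4
eef_pos: [0.4733, 0.1085, -0.0091]
ee_rot: [0.996, 0.085, -0.0, 0.0]
ft_force: [1.2, -0.2, -0.4]
finger_gap: -0.0002
grip_force: 0.0
```

Call:
jog_arm([
  {"tx": 0,"ty": 0.004,"tz": 0,"ax": 0,"ay": 0,"az": 0},
  {"tx": 0,"ty": 0.004,"tz": 0,"ax": 0,"ay": 0,"az": 0},
  {"tx": 0,"ty": 0.004,"tz": 0,"ax": 0,"ay": 0,"az": 0},
  {"tx": 0,"ty": 0.004,"tz": 0,"ax": 0,"ay": 0,"az": 0},
  {"tx": 0,"ty": 0.004,"tz": 0,"ax": 0,"ay": 0,"az": 0},
])

```text
t: 8.9
eef_pos: [0.4766, 0.0891, -0.0091]
ee_rot: [0.996, 0.085, 0.0, -0.0]
ft_force: [-0.4, 0.9, 0.5]
finger_gap: -0.0002
grip_force: 0.4
```

```bash
cat > track.py <<'E'
import sys
from h import *
from scipy.optimize import minimize
BR=np.array([.640,.034,np.radians(9.8)])
def pw(p,P):
    M=np.array(p["world_from_camera"]);c=(P-M[:3,3])@M[:3,:3];a,b,d=c[:,0],-c[:,1],-c[:,2]
    f=200/np.tan(np.radians(p["fov_y"]/2));r=np.hypot(a,b);k=f*np.arctan2(r,d)/r
    return np.c_[p["cx"]+k*a,p["cy"]+k*b]
def box(q):
    c,s=np.cos(q[2]),np.sin(q[2])
    return np.array([[q[0]+c*x-s*y,q[1]+s*x+c*y,z] for x in(-.05,.05) for y in(-.048,.048) for z in(0,.014)])
def track(p,q0,save=None):
    I=cv2.resize(p["img"],None,fx=2,fy=2,interpolation=cv2.INTER_CUBIC).astype(float);B,G,R=I[...,0],I[...,1],I[...,2]
    L=(B+G+R)/3;ch=(R-B)/(B+G+R+1);blur=cv2.GaussianBlur(ch,(0,0),2)
    car=(blur<.045).astype(float);ok=(cv2.erode((L>45).astype(np.uint8),np.ones((9,9)))>0)
    h0=cv2.convexHull((pw(p,box(q0))*2+.5).astype(np.float32))
    roi=np.zeros(L.shape,np.uint8);cv2.fillPoly(roi,[h0.astype(int)],1);roi=cv2.dilate(roi,np.ones((61,61)));W=ok&(roi>0)
    def cost(d):
        q=q0+d*[.01,.01,.1];m=np.zeros(L.shape,np.uint8)
        h=cv2.convexHull((pw(p,box(q))*2+.5).astype(np.float32));cv2.fillPoly(m,[np.round(h*16).astype(np.int32)],255,cv2.LINE_AA,4)
        return np.abs(m/255.-car)[W].sum()/1000
    best=min((minimize(cost,s,method="Nelder-Mead",options=dict(xatol=.01,fatol=.001,initial_simplex=np.array(s)+np.vstack([np.zeros(3),np.eye(3)]))) for s in([0,0,0],[0,-1,-1],[1,0,0],[.5,-1,-2.])),key=lambda r:r.fun)
    q=q0+best.x*[.01,.01,.1]
    if save:
        h=cv2.convexHull((pw(p,box(q))*2).astype(np.float32)).astype(int);J=I.astype(np.uint8).copy();cv2.polylines(J,[h],True,(0,0,255),1);J[~W]//=2
        cv2.imwrite(f"pics/{save}.png",cv2.resize(J[260:],(760,320)) if 0 else J[240:,300:1060])
    return q,best.fun,W.sum()
def inb(q):
    d=q[:2]-BR[:2];c,s=np.cos(BR[2]),np.sin(BR[2]);return np.array([c*d[0]+s*d[1],-s*d[0]+c*d[1],np.degrees(q[2]-BR[2])])
if __name__=="__main__":
    np.set_printoptions(precision=4,suppress=True)
    p=get_image("wrist");q,f,n=track(p,np.array(eval(sys.argv[1])),sys.argv[2]);s=get_state()
    t=inb(np.r_[s["eef_pos"][:2],BR[2]])
    print("carrier",q,"in bridge",inb(q),"cost",f,n,"tcp_b",t[:2],s["eef_pos"],s["ft_force"])
E
python3 track.py "[.495,.045,.44]" k1
```

```text
carrier [0.4953 0.0332 0.496 ] in bridge [-0.1427  0.0238 18.6168] cost 8.346623529411765 138017 tcp_b [-0.1517  0.0811] [ 0.4767  0.0881 -0.0091] [-0.4933 -0.3262  0.0889]
```

View pics/k1.png

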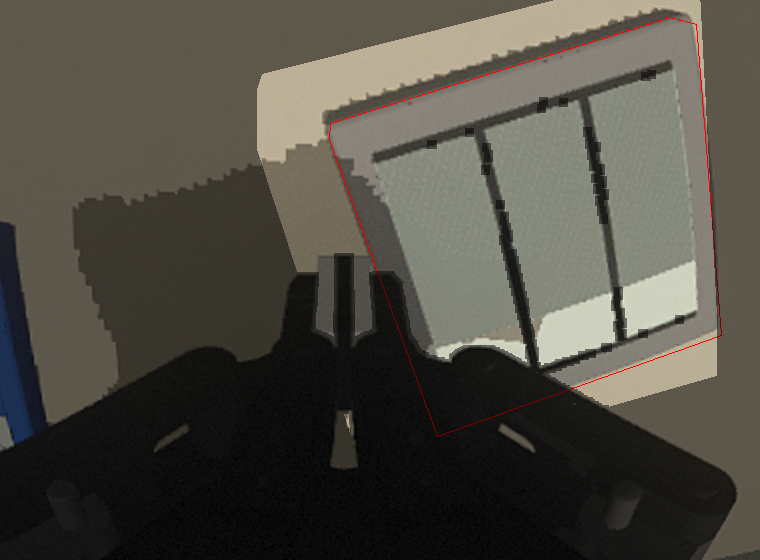

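The view shows the fingertip at (345,260) touching the carrier's left edge. The carrier has slid right to y_b ≈ 24 mm without turning. I'll shift the contact forward so it turns clockwise.

Call:
jog_arm([
  {"tx": 0,"ty": -0.012,"tz": 0,"ax": 0,"ay": 0,"az": 0},
  {"tx": 0.011,"ty": 0,"tz": 0,"ax": 0,"ay": 0,"az": 0},
  {"tx": 0.011,"ty": 0,"tz": 0,"ax": 0,"ay": 0,"az": 0},
  {"tx": 0,"ty": 0.005,"tz": 0,"ax": 0,"ay": 0,"az": 0},
  {"tx": 0,"ty": 0.005,"tz": 0,"ax": 0,"ay": 0,"az": 0},
])

```text
t: 9.45
eef_pos: [0.4989, 0.0951, -0.0091]
ee_rot: [0.996, 0.085, 0.001, -0.0]
ft_force: [0.0, -0.3, 0.5]
finger_gap: -0.0003
grip_force: 0.4
```

Call:
jog_arm([
  {"tx": 0,"ty": 0.004,"tz": 0,"ax": 0,"ay": 0,"az": 0},
  {"tx": 0,"ty": 0.004,"tz": 0,"ax": 0,"ay": 0,"az": 0},
  {"tx": 0,"ty": 0.004,"tz": 0,"ax": 0,"ay": 0,"az": 0},
  {"tx": 0,"ty": 0.003,"tz": 0,"ax": 0,"ay": 0,"az": 0},
])

```text
t: 9.85
eef_pos: [0.5002, 0.0796, -0.0091]
ee_rot: [0.996, 0.084, -0.0, 0.0]
ft_force: [0.7, 1.2, 0.6]
finger_gap: 0.0003
grip_force: 0.3
```

```bash
python3 track.py "[.495,.028,.4]" k2
```

```text
carrier [0.4927 0.0077 0.4142] in bridge [-0.1496 -0.0009 13.931 ] cost 5.4344431372549025 96764 tcp_b [-0.13    0.0681] [ 0.5003  0.079  -0.0091] [-0.0264 -0.1277  0.4543]
```

```bash
cat > side.py <<'E'
import sys,track as T
from h import *
def pp(p,P): return np.array([px(p,x) for x in P])
def fish(p,P): return FW(p,P)
FW=T.pw
T.pw=lambda p,P: FW(p,P) if p["fov_y"]>60 else pp(p,P)
np.set_printoptions(precision=4,suppress=True)
q0=np.array(eval(sys.argv[1]))
for n in("wrist","side"):
    p=get_image(n)
    q,f,k=T.track(p,q0);print(n,p["fov_y"],q,T.inb(q),f,k)
E
python3 side.py "[.495,.012,.4]"
```

```text
wrist 65.70646984690485 [0.4903 0.0126 0.411 ] [-0.1511  0.0044 13.7513] 5.512207843137254 95298
side 53.93156367791232 [0.493  0.0161 0.3873] [-0.148   0.0074 12.3884] 0.5207960784313725 13314
```

Call:
jog_arm([
  {"tx": 0.003,"ty": 0.0,"tz": 0,"ax": 0,"ay": 0,"az": 0},
  {"tx": 0,"ty": 0.003,"tz": 0,"ax": 0,"ay": 0,"az": 0},
  {"tx": 0,"ty": 0.003,"tz": 0,"ax": 0,"ay": 0,"az": 0},
  {"tx": 0,"ty": 0.003,"tz": 0,"ax": 0,"ay": 0,"az": 0},
  {"tx": 0,"ty": 0,"tz": 0,"ax": 0,"ay": 0,"az": 0},
])

```text
t: 10.5
eef_pos: [0.505, 0.0712, -0.0091]
ee_rot: [0.996, 0.084, -0.0, 0.0]
ft_force: [-1.1, -0.8, 0.1]
finger_gap: -0.0003
grip_force: 0.0
```

```bash
python3 side.py "[.495,.010,.3]"; python3 -c "
from h import *;print(get_state()['eef_pos'],get_state()['ft_force'])"
```

```text
wrist 65.70646984690485 [0.4882 0.0045 0.3613] [-0.1546 -0.0033 10.9024] 5.0195333333333325 88140
side 53.93156367791232 [0.4914 0.009  0.3783] [-0.1507  0.0006 11.8747] 0.5328352941176471 13279
[ 0.50470458  0.07141615 -0.00913997] [ 0.16194639  0.79717104 -0.60500381]
```

Call:
jog_arm([
  {"tx": 0,"ty": -0.008,"tz": 0,"ax": 0,"ay": 0,"az": 0},
  {"tx": 0,"ty": 0,"tz": -0.04,"ax": 0,"ay": 0,"az": 0},
  {"tx": 0,"ty": 0,"tz": -0.04,"ax": 0,"ay": 0,"az": 0},
  {"tx": 0,"ty": 0.034,"tz": -0.02,"ax": 0,"ay": 0,"az": 0},
  {"tx": 0,"ty": 0.034,"tz": -0.02,"ax": 0,"ay": 0,"az": 0},
], gripper=0.05)

```text
t: 11.1
eef_pos: [0.5153, 0.0141, 0.1124]
ee_rot: [0.996, 0.087, 0.001, -0.0]
ft_force: [0.5, -0.1, -0.3]
finger_gap: 0.0498
grip_force: 0.0
```

Call:
jog_arm([
  {"tx": -0.027,"ty": 0.0,"tz": 0,"ax": 0,"ay": 0,"az": 0},
  {"tx": -0.027,"ty": 0,"tz": 0,"ax": 0,"ay": 0,"az": 0},
  {"tx": -0.027,"ty": 0,"tz": 0,"ax": 0,"ay": 0,"az": 0},
  {"tx": -0.027,"ty": 0,"tz": 0,"ax": 0,"ay": 0,"az": 0},
  {"tx": 0,"ty": 0,"tz": 0,"ax": 0,"ay": 0,"az": 0},
])

```text
t: 11.6
eef_pos: [0.4024, -0.0062, 0.1105]
ee_rot: [0.996, 0.085, -0.004, 0.0]
ft_force: [-0.1, -0.3, -0.5]
finger_gap: 0.0498
grip_force: 0.0
```

```bash
python3 side.py "[.491,.008,.37]"; python3 track.py "[.491,.008,.37]" k3
```

```text
wrist 65.70646984690485 [0.4959 0.0067 0.3794] [-0.1467 -0.0023 11.9403] 2.897 90188
side 53.93156367791232 [0.4932 0.0058 0.4186] [-0.1495 -0.0028 14.1842] 0.47419607843137246 14491
carrier [0.4956 0.0071 0.3506] in bridge [-0.1468 -0.0019 10.2861] cost 2.8925803921568627 89589 tcp_b [-0.2334  0.0009] [ 0.4099 -0.0049  0.1111] [ 0.6449 -0.6957  0.0321]
```

Call:
jog_arm([
  {"tx": 0,"ty": 0,"tz": 0.03,"ax": 0,"ay": 0,"az": 0},
  {"tx": 0,"ty": 0,"tz": 0.03,"ax": 0,"ay": 0,"az": 0},
  {"tx": 0,"ty": 0,"tz": 0.03,"ax": 0,"ay": 0,"az": 0},
  {"tx": 0,"ty": 0,"tz": 0.016,"ax": 0,"ay": 0,"az": 0},
  {"tx": 0,"ty": 0,"tz": 0,"ax": 0,"ay": 0,"az": 0},
])

```text
t: 12.25
eef_pos: [0.4094, -0.0049, 0.0032]
ee_rot: [0.996, 0.085, -0.002, 0.0]
ft_force: [0.5, -0.5, 0.8]
finger_gap: 0.0503
grip_force: 0.0
```

Call:
jog_arm([
  {"tx": 0,"ty": 0,"tz": 0.007,"ax": 0,"ay": 0,"az": 0},
  {"tx": 0,"ty": 0,"tz": 0.002,"ax": 0,"ay": 0,"az": 0},
  {"tx": 0,"ty": 0,"tz": 0,"ax": 0,"ay": 0,"az": 0},
])

```text
t: 12.55
eef_pos: [0.4111, -0.0052, -0.0008]
ee_rot: [0.996, 0.085, 0.0, -0.0]
ft_force: [-0.4, 0.0, -0.5]
finger_gap: 0.0498
grip_force: 0.0
```

Call:
jog_arm([
  {"tx": 0,"ty": 0,"tz": 0.002,"ax": 0,"ay": 0,"az": 0},
  {"tx": 0,"ty": 0,"tz": 0.002,"ax": 0,"ay": 0,"az": 0},
  {"tx": 0,"ty": 0,"tz": 0,"ax": 0,"ay": 0,"az": 0},
])

```text
t: 12.85
eef_pos: [0.4104, -0.0054, -0.0046]
ee_rot: [0.996, 0.085, -0.0, -0.0]
ft_force: [0.2, -0.0, 0.1]
finger_gap: 0.0497
grip_force: 0.0
```

Call:
jog_arm([
  {"tx": 0,"ty": 0,"tz": 0.002,"ax": 0,"ay": 0,"az": 0},
  {"tx": 0,"ty": 0,"tz": 0.002,"ax": 0,"ay": 0,"az": 0},
  {"tx": 0,"ty": 0,"tz": 0.001,"ax": 0,"ay": 0,"az": 0},
  {"tx": 0,"ty": 0,"tz": 0,"ax": 0,"ay": 0,"az": 0},
])

```text
t: 13.25
eef_pos: [0.4099, -0.0055, -0.0098]
ee_rot: [0.996, 0.085, -0.0, 0.0]
ft_force: [0.5, -1.1, -0.4]
finger_gap: 0.0499
grip_force: 0.0
```

Call:
jog_arm([
  {"tx": 0,"ty": 0,"tz": 0.002,"ax": 0,"ay": 0,"az": 0},
  {"tx": 0,"ty": 0,"tz": 0.002,"ax": 0,"ay": 0,"az": 0},
  {"tx": 0,"ty": 0,"tz": 0,"ax": 0,"ay": 0,"az": 0},
])

```text
t: 13.55
eef_pos: [0.4096, -0.0056, -0.014]
ee_rot: [0.996, 0.085, -0.001, 0.0]
ft_force: [0.1, 0.3, 0.1]
finger_gap: 0.0501
grip_force: 0.0
```

Call:
jog_arm([
  {"tx": 0.006,"ty": 0,"tz": 0,"ax": 0,"ay": 0,"az": 0},
  {"tx": 0.006,"ty": 0,"tz": 0,"ax": 0,"ay": 0,"az": 0},
  {"tx": 0.004,"ty": 0,"tz": 0,"ax": 0,"ay": 0,"az": 0},
  {"tx": 0.004,"ty": 0,"tz": 0,"ax": 0,"ay": 0,"az": 0},
  {"tx": 0.004,"ty": 0,"tz": 0,"ax": 0,"ay": 0,"az": 0},
])

```text
t: 14.05
eef_pos: [0.4324, -0.0017, -0.0142]
ee_rot: [0.996, 0.085, -0.002, 0.0]
ft_force: [-0.9, 0.2, -1.3]
finger_gap: 0.0501
grip_force: 0.4
```

```bash
python3 side.py "[.497,.008,.34]"; python3 track.py "[.497,.008,.34]" k4
```

```text
wrist 65.70646984690485 [0.4998 0.006  0.3384] [-0.1429 -0.0037  9.5863] 13.071988235294116 228987
side 53.93156367791232 [0.496  0.0065 0.3115] [-0.1465 -0.0026  8.0483] 0.3648470588235294 12114
carrier [0.5005 0.0059 0.3324] in bridge [-0.1422 -0.004   9.2476] cost 13.04701568627451 228057 tcp_b [-0.2101  0.0002] [ 0.433  -0.0016 -0.0142] [-0.3097  0.1333 -0.123 ]
```

Call:
jog_arm([
  {"tx": 0.004,"ty": 0,"tz": 0,"ax": 0,"ay": 0,"az": 0},
  {"tx": 0.004,"ty": 0,"tz": 0,"ax": 0,"ay": 0,"az": 0},
  {"tx": 0.004,"ty": 0,"tz": 0,"ax": 0,"ay": 0,"az": 0},
  {"tx": 0.004,"ty": 0,"tz": 0,"ax": 0,"ay": 0,"az": 0},
  {"tx": 0.004,"ty": 0,"tz": 0,"ax": 0,"ay": 0,"az": 0},
])

```text
t: 14.7
eef_pos: [0.4528, 0.0019, -0.0143]
ee_rot: [0.996, 0.085, -0.001, 0.0]
ft_force: [0.2, 0.7, -0.4]
finger_gap: 0.0501
grip_force: 0.4
```

```bash
python3 side.py "[.515,.009,.23]"; python3 track.py "[.515,.009,.23]" k5;python3 w.py r5
```

```text
wrist 65.70646984690485 [0.5163 0.0017 0.2026] [-0.1274 -0.0108  1.8065] 14.26247843137255 224940
side 53.93156367791232 [0.513  0.0036 0.1893] [-0.1303 -0.0084  1.045 ] 0.6202745098039215 11893
carrier [0.517  0.0016 0.1941] in bridge [-0.1267 -0.011   1.3187] cost 13.9218431372549 223068 tcp_b [-0.1895  0.0001] [ 0.4533  0.0018 -0.0143] [-0.2994 -0.838  -0.1912]
14.9 [ 0.45296733  0.00170039 -0.01427295] [ 0.1856347  -0.48465606  0.05761838] [0.53620603 0.0161395  0.14655356]
```

View pics/r5.png

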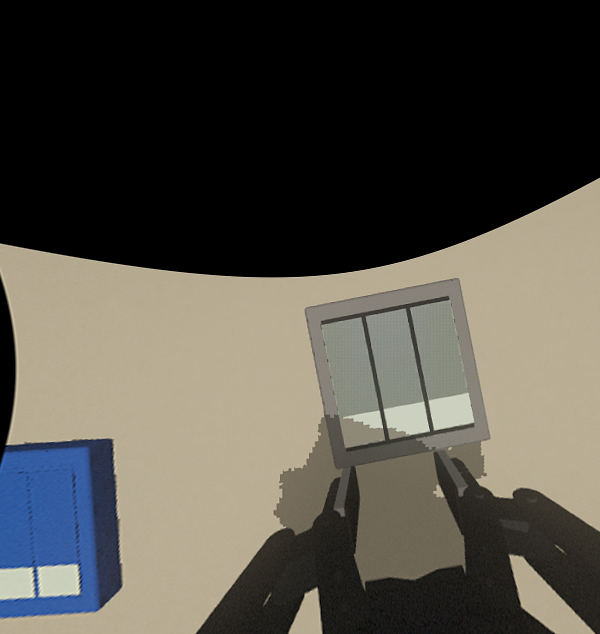

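The carrier is now nearly square. Its corners are at (305,309), (459,279), (490,439) and (337,469), giving a yaw of about 11°. It sits about 10 mm right of the channel axis, so I'll nudge it left from its right side.

Call:
jog_arm([
  {"tx": -0.01,"ty": 0,"tz": 0,"ax": 0,"ay": 0,"az": 0},
  {"tx": 0,"ty": 0,"tz": -0.03,"ax": 0,"ay": 0,"az": 0},
  {"tx": 0,"ty": 0,"tz": -0.035,"ax": 0,"ay": 0,"az": 0},
  {"tx": 0.02,"ty": 0.03,"tz": -0.02,"ax": 0,"ay": 0,"az": 0},
  {"tx": 0.02,"ty": 0.03,"tz": 0,"ax": 0,"ay": 0,"az": 0},
], gripper=0.05)

```text
t: 15.4
eef_pos: [0.4941, -0.0522, 0.0735]
ee_rot: [0.996, 0.086, 0.001, 0.0]
ft_force: [0.6, 0.3, -0.0]
finger_gap: 0.0502
grip_force: 0.0
```

Call:
jog_arm([
  {"tx": 0.02,"ty": 0.03,"tz": 0,"ax": 0,"ay": 0,"az": 0},
  {"tx": 0.012,"ty": 0,"tz": 0,"ax": 0,"ay": 0,"az": 0},
  {"tx": 0,"ty": 0,"tz": 0,"ax": 0,"ay": 0,"az": 0},
  {"tx": 0,"ty": 0,"tz": 0,"ax": 0,"ay": 0,"az": 0},
], gripper=0.0)

```text
t: 15.8
eef_pos: [0.5278, -0.0754, 0.0703]
ee_rot: [0.996, 0.085, -0.002, -0.0]
ft_force: [-0.4, 0.3, 0.1]
finger_gap: -0.0005
grip_force: 0.0
```

```bash
python3 side.py "[.516,.002,.2]"; python3 track.py "[.516,.002,.2]" k6
python3 - <<'E'
# bridge refinement: search pose whose rail flares + housing outline best align with edges in wrist view
from track import *
p=get_image("wrist");I=p["img"];g=cv2.GaussianBlur(cv2.cvtColor(I,cv2.COLOR_BGR2GRAY).astype(np.float32),(0,0),1)
G=np.hypot(cv2.Sobel(g,5,1,0),cv2.Sobel(g,5,0,1))
def seg(a,b,n=60): return np.linspace(a,b,n)
M=np.vstack([seg((-.018,-.07,.047),(-.018,.07,.047),200),seg((-.018,-.07,.047),(.03,-.07,.047)),seg((-.018,.07,.047),(.03,.07,.047)),
 seg((-.043,.065,.018),(-.043,.0775,.018),20),seg((-.043,-.065,.018),(-.043,-.0775,.018),20),seg((-.043,.065,.018),(-.022,.054,.018)),seg((-.043,-.065,.018),(-.022,-.054,.018))])
def sc(q):
    c,s=np.cos(q[2]),np.sin(q[2]);P=np.c_[q[0]+c*M[:,0]-s*M[:,1],q[1]+s*M[:,0]+c*M[:,1],M[:,2]]
    u=pw(p,P).astype(np.float32);return -np.sqrt(cv2.remap(G,u[:,0].copy(),u[:,1].copy(),cv2.INTER_LINEAR)).mean()
r=[(sc((x,y,a)),x,y,np.degrees(a)) for x in np.arange(.628,.653,.001) for y in np.arange(.022,.046,.001) for a in np.radians(np.arange(7,13,.5))]
r.sort();print(np.array(r[:6]));print(sc(BR))
E
```

```text
wrist 65.70646984690485 [0.5133 0.0034 0.2036] [-0.13   -0.0086  1.8633] 11.345592156862745 86269
side 53.93156367791232 [0.515  0.0054 0.2245] [-0.1281 -0.0069  3.0642] 0.7155450980392156 12944
carrier [0.5133 0.0041 0.1969] in bridge [-0.1299 -0.0079  1.4801] cost 11.181556862745097 85353 tcp_b [-0.1296 -0.0885] [ 0.5273 -0.0753  0.0704] [-0.1482  0.3533 -0.5989]
[[-10.2470808    0.64         0.036        9.        ]
 [-10.1532011    0.64         0.037        9.5       ]
 [-10.06091976   0.64         0.036        9.5       ]
 [ -9.92098999   0.64         0.037       10.        ]
 [ -9.91297054   0.64         0.037        9.        ]
 [ -9.88067818   0.64         0.036        8.5       ]]
-9.047822
```

Call:
jog_arm([
  {"tx": 0,"ty": 0,"tz": 0.03,"ax": 0,"ay": 0,"az": 0.5},
  {"tx": 0,"ty": 0,"tz": 0.03,"ax": 0,"ay": 0,"az": 0},
  {"tx": 0,"ty": 0,"tz": 0.012,"ax": 0,"ay": 0,"az": 0},
  {"tx": 0,"ty": 0,"tz": 0.004,"ax": 0,"ay": 0,"az": 0},
  {"tx": 0,"ty": 0,"tz": 0.003,"ax": 0,"ay": 0,"az": 0},
])

```text
t: 16.5
eef_pos: [0.5289, -0.076, -0.0082]
ee_rot: [0.997, 0.081, -0.001, 0.0]
ft_force: [-0.5, 0.1, -0.2]
finger_gap: 0.0003
grip_force: 0.0
```

Call:
jog_arm([
  {"tx": 0,"ty": -0.008,"tz": 0,"ax": 0,"ay": 0,"az": 0},
  {"tx": 0,"ty": -0.007,"tz": 0,"ax": 0,"ay": 0,"az": 0},
  {"tx": 0,"ty": -0.005,"tz": 0,"ax": 0,"ay": 0,"az": 0},
  {"tx": 0,"ty": -0.004,"tz": 0,"ax": 0,"ay": 0,"az": 0},
  {"tx": 0,"ty": -0.004,"tz": 0,"ax": 0,"ay": 0,"az": 0},
])

```text
t: 17.0
eef_pos: [0.5244, -0.049, -0.0081]
ee_rot: [0.997, 0.08, -0.001, 0.001]
ft_force: [0.3, -1.5, 1.7]
finger_gap: -0.0004
grip_force: 0.6
```

Call:
jog_arm([
  {"tx": 0,"ty": -0.003,"tz": 0,"ax": 0,"ay": 0,"az": 0},
  {"tx": 0,"ty": -0.003,"tz": 0,"ax": 0,"ay": 0,"az": 0},
  {"tx": 0,"ty": 0,"tz": 0,"ax": 0,"ay": 0,"az": 0},
])

```text
t: 17.3
eef_pos: [0.5233, -0.0424, -0.0084]
ee_rot: [0.997, 0.081, -0.001, -0.0]
ft_force: [-0.5, -0.1, -0.4]
finger_gap: -0.0003
grip_force: 0.0
```

```bash
sed -i 's/^BR=.*/BR=np.array([.640,.036,np.radians(9.3)])/' track.py; python3 side.py "[.516,.012,.18]"; python3 track.py "[.516,.012,.18]" k7
```

```text
wrist 65.70646984690485 [0.5115 0.0116 0.1647] [-0.1308 -0.0033  0.1356] 7.994450980392157 115453
side 53.93156367791232 [0.5193 0.0137 0.0886] [-0.1228 -0.0025 -4.2225] 1.7303960784313723 12344
carrier [0.5115 0.0117 0.1699] in bridge [-0.1307 -0.0033  0.4324] cost 8.020164705882353 115853 tcp_b [-0.1279 -0.0588] [ 0.5233 -0.0427 -0.0085] [ 0.7036 -0.4791  0.3954]
```

Call:
jog_arm([
  {"tx": 0,"ty": -0.003,"tz": 0,"ax": 0,"ay": 0,"az": 0},
  {"tx": 0,"ty": 0,"tz": 0,"ax": 0,"ay": 0,"az": 0},
  {"tx": 0,"ty": 0.008,"tz": 0,"ax": 0,"ay": 0,"az": 0},
  {"tx": 0,"ty": 0,"tz": -0.035,"ax": 0,"ay": 0,"az": 0},
  {"tx": 0,"ty": 0,"tz": -0.035,"ax": 0,"ay": 0,"az": 0},
])

```text
t: 17.95
eef_pos: [0.5233, -0.0486, 0.0615]
ee_rot: [0.997, 0.08, -0.003, -0.0]
ft_force: [0.9, 0.5, -0.5]
finger_gap: 0.0001
grip_force: 0.0
```

Call:
jog_arm([
  {"tx": -0.027,"ty": -0.0213,"tz": -0.01,"ax": 0,"ay": 0,"az": 0},
  {"tx": -0.027,"ty": -0.0213,"tz": 0,"ax": 0,"ay": 0,"az": 0},
  {"tx": -0.027,"ty": -0.0213,"tz": 0,"ax": 0,"ay": 0,"az": 0},
  {"tx": 0,"ty": 0,"tz": 0,"ax": 0,"ay": 0,"az": 0},
  {"tx": 0,"ty": 0,"tz": 0,"ax": 0,"ay": 0,"az": 0},
], gripper=0.05)

```text
t: 18.45
eef_pos: [0.4339, 0.0021, 0.072]
ee_rot: [0.997, 0.081, -0.001, 0.0]
ft_force: [1.4, 0.4, 1.2]
finger_gap: 0.0499
grip_force: 0.0
```

```bash
python3 side.py "[.512,.0145,.165]"; python3 track.py "[.512,.0145,.165]" k8
```

```text
wrist 65.70646984690485 [0.516  0.0143 0.162 ] [-0.1259 -0.0014 -0.0168] 3.5953294117647054 108553
side 53.93156367791232 [0.5133 0.0141 0.1436] [-0.1286 -0.0011 -1.072 ] 0.5235882352941177 13005
carrier [0.5157 0.0146 0.1594] in bridge [-0.1261 -0.001  -0.1697] cost 3.680690196078431 108980 tcp_b [-0.2071 -0.0008] [0.4357 0.0017 0.0718] [-0.0449  0.4665 -0.4919]
```

Call:
jog_arm([
  {"tx": 0,"ty": 0,"tz": 0.03,"ax": 0,"ay": 0,"az": 0},
  {"tx": 0,"ty": 0,"tz": 0.03,"ax": 0,"ay": 0,"az": 0},
  {"tx": 0,"ty": 0,"tz": 0.015,"ax": 0,"ay": 0,"az": 0},
  {"tx": 0,"ty": 0,"tz": 0.006,"ax": 0,"ay": 0,"az": 0},
  {"tx": 0,"ty": 0,"tz": 0.004,"ax": 0,"ay": 0,"az": 0},
])

```text
t: 19.1
eef_pos: [0.4347, 0.002, -0.0138]
ee_rot: [0.997, 0.08, -0.001, 0.0]
ft_force: [0.3, -0.4, -0.6]
finger_gap: 0.0501
grip_force: 0.0
```

Call:
jog_arm([
  {"tx": 0.008,"ty": 0,"tz": 0,"ax": 0,"ay": 0,"az": 0},
  {"tx": 0.006,"ty": 0,"tz": 0,"ax": 0,"ay": 0,"az": 0},
  {"tx": 0.005,"ty": 0,"tz": 0,"ax": 0,"ay": 0,"az": 0},
  {"tx": 0.005,"ty": 0,"tz": 0,"ax": 0,"ay": 0,"az": 0},
  {"tx": 0.005,"ty": 0,"tz": 0,"ax": 0,"ay": 0,"az": 0},
])

```text
t: 19.6
eef_pos: [0.4625, 0.0065, -0.013]
ee_rot: [0.997, 0.08, -0.001, 0.0]
ft_force: [-1.8, -0.7, 1.3]
finger_gap: 0.05
grip_force: 0.6
```

Call:
jog_arm([
  {"tx": 0.005,"ty": 0,"tz": 0,"ax": 0,"ay": 0,"az": 0},
  {"tx": 0.005,"ty": 0,"tz": 0,"ax": 0,"ay": 0,"az": 0},
  {"tx": 0.005,"ty": 0,"tz": 0,"ax": 0,"ay": 0,"az": 0},
  {"tx": 0.005,"ty": 0,"tz": 0,"ax": 0,"ay": 0,"az": 0},
  {"tx": 0.005,"ty": 0,"tz": 0,"ax": 0,"ay": 0,"az": 0},
])

```text
t: 20.1
eef_pos: [0.4876, 0.011, -0.0134]
ee_rot: [0.997, 0.08, -0.001, 0.0]
ft_force: [-0.7, -0.1, 0.7]
finger_gap: 0.0502
grip_force: 0.6
```

```bash
python3 side.py "[.55,.021,.165]"; python3 track.py "[.55,.021,.165]" k9
```

```text
wrist 65.70646984690485 [0.5483 0.0202 0.1582] [-0.0931 -0.0008 -0.2373] 17.537470588235294 222036
side 53.93156367791232 [0.5462 0.0237 0.1389] [-0.0946  0.003  -1.3409] 2.226274509803922 11931
carrier [0.5496 0.0204 0.1605] in bridge [-0.0917 -0.0008 -0.1055] cost 17.1038862745098 218834 tcp_b [-0.1537  0.0001] [ 0.4883  0.0113 -0.0134] [ 0.7436  0.6186 -0.0823]
```

Call:
jog_arm([
  {"tx": 0.005,"ty": 0,"tz": 0,"ax": 0,"ay": 0,"az": 0},
  {"tx": 0.005,"ty": 0,"tz": 0,"ax": 0,"ay": 0,"az": 0},
  {"tx": 0.005,"ty": 0,"tz": 0,"ax": 0,"ay": 0,"az": 0},
  {"tx": 0.005,"ty": 0,"tz": 0,"ax": 0,"ay": 0,"az": 0},
  {"tx": 0.005,"ty": 0,"tz": 0,"ax": 0,"ay": 0,"az": 0},
])

```text
t: 20.75
eef_pos: [0.5123, 0.0149, -0.0134]
ee_rot: [0.997, 0.08, -0.001, 0.0]
ft_force: [-0.8, 0.1, -0.1]
finger_gap: 0.0499
grip_force: 0.5
```

Call:
jog_arm([
  {"tx": 0.005,"ty": 0,"tz": 0,"ax": 0,"ay": 0,"az": 0},
  {"tx": 0.005,"ty": 0,"tz": 0,"ax": 0,"ay": 0,"az": 0},
  {"tx": 0.005,"ty": 0,"tz": 0,"ax": 0,"ay": 0,"az": 0},
  {"tx": 0.005,"ty": 0,"tz": 0,"ax": 0,"ay": 0,"az": 0},
  {"tx": 0.005,"ty": 0,"tz": 0,"ax": 0,"ay": 0,"az": 0},
])

```text
t: 21.25
eef_pos: [0.5369, 0.0189, -0.0135]
ee_rot: [0.997, 0.08, -0.001, 0.0]
ft_force: [-0.7, 0.1, 1.3]
finger_gap: 0.05
grip_force: 0.6
```

Call:
jog_arm([
  {"tx": 0.005,"ty": 0,"tz": 0,"ax": 0,"ay": 0,"az": 0},
  {"tx": 0.005,"ty": 0,"tz": 0,"ax": 0,"ay": 0,"az": 0},
  {"tx": 0.005,"ty": 0,"tz": 0,"ax": 0,"ay": 0,"az": 0},
  {"tx": 0.005,"ty": 0,"tz": 0,"ax": 0,"ay": 0,"az": 0},
  {"tx": 0,"ty": 0,"tz": 0,"ax": 0,"ay": 0,"az": 0},
])

```text
t: 21.75
eef_pos: [0.5579, 0.0225, -0.0134]
ee_rot: [0.997, 0.08, -0.0, -0.0]
ft_force: [0.1, 0.4, 0.4]
finger_gap: 0.0501
grip_force: 0.0
```

```bash
python3 -c "
from track import *
s=get_state();print(inb(np.r_[s['eef_pos'][:2],0]),s['ft_force'],s['ft_torque'])"
```

```text
[-8.32228961e-02 -6.25277469e-05 -9.30000000e+00] [0.08561312 0.37495027 0.35399228] [-0.01220897  0.06659535  0.00350107]
```

Call:
jog_arm([
  {"tx": 0.004,"ty": 0,"tz": 0,"ax": 0,"ay": 0,"az": 0},
  {"tx": 0.004,"ty": 0,"tz": 0,"ax": 0,"ay": 0,"az": 0},
  {"tx": 0.004,"ty": 0,"tz": 0,"ax": 0,"ay": 0,"az": 0},
  {"tx": 0.003,"ty": 0,"tz": 0,"ax": 0,"ay": 0,"az": 0},
])

```text
t: 22.15
eef_pos: [0.5717, 0.0246, -0.0136]
ee_rot: [0.997, 0.08, -0.001, 0.0]
ft_force: [-1.2, -0.1, 0.1]
finger_gap: 0.0498
grip_force: 0.4
```

Call:
jog_arm([
  {"tx": 0.001,"ty": 0,"tz": 0,"ax": 0,"ay": 0,"az": 0},
  {"tx": 0.001,"ty": 0,"tz": 0,"ax": 0,"ay": 0,"az": 0},
  {"tx": 0.001,"ty": 0,"tz": 0,"ax": 0,"ay": 0,"az": 0},
])

```text
t: 22.45
eef_pos: [0.5738, 0.0249, -0.0136]
ee_rot: [0.997, 0.08, -0.001, 0.0]
ft_force: [-1.6, -0.1, 0.8]
finger_gap: 0.0503
grip_force: 0.6
```

Call:
jog_arm([
  {"tx": 0.001,"ty": 0,"tz": 0,"ax": 0,"ay": 0,"az": 0},
  {"tx": 0.001,"ty": 0,"tz": 0,"ax": 0,"ay": 0,"az": 0},
])

```text
t: 22.65
eef_pos: [0.5761, 0.0253, -0.0136]
ee_rot: [0.997, 0.08, -0.001, 0.0]
ft_force: [-1.2, -0.8, -0.5]
finger_gap: 0.0495
grip_force: 0.5
```

Call:
jog_arm([
  {"tx": 0.001,"ty": 0,"tz": 0,"ax": 0,"ay": 0,"az": 0},
  {"tx": 0.001,"ty": 0,"tz": 0,"ax": 0,"ay": 0,"az": 0},
])

```text
t: 22.85
eef_pos: [0.5781, 0.0256, -0.0136]
ee_rot: [0.997, 0.08, -0.001, 0.0]
ft_force: [-1.1, -0.2, -0.4]
finger_gap: 0.0504
grip_force: 0.5
```

Call:
jog_arm([
  {"tx": 0.001,"ty": 0,"tz": 0,"ax": 0,"ay": 0,"az": 0},
  {"tx": 0.001,"ty": 0,"tz": 0,"ax": 0,"ay": 0,"az": 0},
])

```text
t: 23.05
eef_pos: [0.5801, 0.026, -0.0136]
ee_rot: [0.997, 0.08, -0.001, 0.0]
ft_force: [-1.5, -0.2, 0.3]
finger_gap: 0.0498
grip_force: 0.5
```

Call:
jog_arm([
  {"tx": 0.001,"ty": 0,"tz": 0,"ax": 0,"ay": 0,"az": 0},
  {"tx": 0.0005,"ty": 0,"tz": 0,"ax": 0,"ay": 0,"az": 0},
])

```text
t: 23.25
eef_pos: [0.5804, 0.0259, -0.0137]
ee_rot: [0.997, 0.08, -0.002, 0.0]
ft_force: [-3.6, -0.6, 3.4]
finger_gap: 0.05
grip_force: 1.9
```

Call:
jog_arm([
  {"tx": 0.001,"ty": 0,"tz": 0,"ax": 0,"ay": 0,"az": 0},
  {"tx": 0.001,"ty": 0,"tz": 0,"ax": 0,"ay": 0,"az": 0},
  {"tx": 0,"ty": 0,"tz": 0,"ax": 0,"ay": 0,"az": 0},
])

```text
t: 23.55
eef_pos: [0.5803, 0.0259, -0.014]
ee_rot: [0.997, 0.08, -0.004, 0.001]
ft_force: [-5.4, -1.0, 4.9]
finger_gap: 0.0502
grip_force: 3.2
```

```bash
python3 -c "
from track import *
s=get_state();print(inb(np.r_[s['eef_pos'][:2],0]),s['ft_force'],s['ft_torque'])"
```

```text
[-6.05057127e-02 -3.19184014e-04 -9.30000000e+00] [-5.44588775 -1.01784486  4.90923988] [-0.13367095  1.33066213  0.00943177]
```

It's seated against the stop: the TCP has stalled and the force is rising. I'll retreat straight back and up, then verify.

Call:
jog_arm([
  {"tx": -0.004,"ty": 0,"tz": 0,"ax": 0,"ay": 0,"az": 0},
  {"tx": -0.015,"ty": 0,"tz": 0,"ax": 0,"ay": 0,"az": 0},
  {"tx": -0.025,"ty": 0,"tz": 0,"ax": 0,"ay": 0,"az": 0},
  {"tx": -0.02,"ty": 0,"tz": -0.03,"ax": 0,"ay": 0,"az": 0},
  {"tx": -0.02,"ty": 0,"tz": -0.04,"ax": 0,"ay": 0,"az": 0},
])

```text
t: 24.05
eef_pos: [0.5002, 0.0134, 0.0562]
ee_rot: [0.997, 0.081, -0.002, -0.0]
ft_force: [-0.2, -0.6, 1.5]
finger_gap: 0.05
grip_force: 0.0
```

Call:
jog_arm([
  {"tx": 0,"ty": 0,"tz": -0.04,"ax": 0,"ay": 0,"az": 0},
  {"tx": 0,"ty": 0,"tz": -0.03,"ax": 0,"ay": 0,"az": 0},
  {"tx": 0,"ty": 0,"tz": 0,"ax": 0,"ay": 0,"az": 0},
  {"tx": 0,"ty": 0,"tz": 0,"ax": 0,"ay": 0,"az": 0},
])

```text
t: 24.45
eef_pos: [0.5025, 0.013, 0.1274]
ee_rot: [0.997, 0.08, 0.001, 0.0]
ft_force: [0.1, -0.1, -0.6]
finger_gap: 0.0499
grip_force: 0.0
```

```bash
python3 - <<'E'
from track import *
np.set_printoptions(precision=3,suppress=True)
p=get_image("wrist");I=rectify(p,S=.0005,x0=.55,x1=.63,y0=-.06,y1=.11).astype(int);cv2.imwrite("pics/f.png",I)
# rear top edge of carrier: find desk->carrier chroma change walking +x_b at several y_b
c,s=np.cos(BR[2]),np.sin(BR[2])
ch=(I[...,2]-I[...,0])/(I.sum(-1)+1.)
for y in(-.04,-.03,-.02,0,.02,.03,.04):
    v=[]
    for x in np.arange(-.075,-.03,.0005):
        X=BR[0]+c*x-s*y;Y=BR[1]+s*x+c*y;v.append(ch[int((.63-X)/.0005),int((.11-Y)/.0005)])
    v=np.convolve(v,np.ones(3)/3,'same');i=np.argmax(v<.05);k=[j for j in range(2,len(v)) if v[j]<.05]
    print(y,"rear edge x_b",round(-.075+.0005*k[0],4) if k else None)
st=get_state();print(st["t"],st["eef_pos"],st["ft_force"])
E
```

```text
-0.04 rear edge x_b -0.05
-0.03 rear edge x_b -0.0505
-0.02 rear edge x_b -0.05
0 rear edge x_b -0.0495
0.02 rear edge x_b -0.0495
0.03 rear edge x_b -0.05
0.04 rear edge x_b -0.05
24.5 [0.501 0.013 0.126] [ 0.285  0.955 -0.55 ][ WARN:0@0.573] global loadsave.cpp:1063 imwrite_ Unsupported depth image for selected encoder is fallbacked to CV_8U.
```

The rear edge is at x_b ≈ -50 mm all the way across, so the carrier is home and square, and the hand is clear.

```bash
python3 -c "
from station import *;print(sign_off())"
```

```text
the job is handed in; nothing more can be done
None
```

I pushed the grey carrier under the bridge until it stopped against the end stop, moved the hand clear and handed the job in at about 25 s; in the last wrist image its rear edge was within about 0.5 mm of home and square, but the bystanders were not re-measured at the end and sign-off returned no verdict.

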